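# Fasten the biscuit tin's lid keeper with its wing nut

### The arm

A 6-joint arm with a two-finger parallel gripper is mounted at the origin on the work surface. World frame = base frame: x ahead of the robot, y to its left, z up, the work surface at z = 0. Lengths are in m, angles in rad, forces in N, time in s.
With the tool pointing down it reaches from about 0.375 to 0.925 m from the base axis. Payload 5.7 kg.
Tool frame: the origin (TCP) lies midway between the tips of the shut fingers; the grasp point (between the pads) lies 19 mm behind it (bot.tcp_to_grasp is the distance from the TCP to the grasp point, in m); z points along the fingers, y is the direction in which the jaws open and shut (so a half turn about z gives the same grasp; the last joint's range is limited). The gripper opens to 88 mm and grips with 3 to 60 N. Pads are 20 mm wide; open, the fingers measure 115 mm over their backs; the gripper's body (75 mm by 178 mm) begins 61 mm behind the grasp point.
Start: joints at [-1.43, 0.359, 1.51, -0, 1.272, -0.115], TCP at [0.152, -0.58, 0.223] pointing down, gripper open.
Joint ranges: [-2.97, 2.97], [-1.01, 2.36], [0.21, 2.38], [-0.96, 4.11], [0.2, 2.71], [-2.98, 2.98]. Speed limits (rad/s): [2.39, 2.39, 3.14, 3.14, 3.14, 3.14].

### API

Orientations are given as a rotation vector (axis times angle).
In Python, from plant import readout, cams, order, bot gives the robot as it stands. The module is installed in compiled form; this text tells all that it offers.
- The arm moves only by the shell command python3 -m crank 'ROWS' [FORCE]. ROWS is JSON, a list of rows, each an object of numbers: "jaw": the closure, from 0 (fully open) to 1 (shut); "dx", "dy", "dz": the shift along the tool's x, y, z in cm; "twist": the turn about the tool's z in rad. In form: [{"jaw": .., "dx": .., "dy": .., "dz": .., "twist": ..}, ...]. A call has 1 to 5 rows; each row shifts and turns the pose as measured when the row begins, along the tool's axes as they then stand; what a row does not reach is not made up. A row lasts 1/8 s, in which the tool goes at most 62.5 mm and 10.7 degrees, less where a joint would pass 70% of its speed; a pose out of reach is approached as far as the arm can. A call is refused whole if a number of a shift passes 6.25 or a number of a turn 0.188, either way. A call with a gripper value outside its range is refused whole. The fingers move at their own pace and stop on an object; FORCE is the grip in N (left out, the last holds). Time passes only in rows, so rows that do not move let the fingers close. It gives the time, the measured TCP pose, the force and the opening at its end, in the units of the state.
- readout.state(): the state, without advancing time (a new reading comes with each control period).
- cams.read_camera(name): name is "scene" or "side" or "wrist"; returns the picture (480x640x3 uint8, blue, green, red); there is no depth.
- cams.get_calibration(name): a dict with "K" (3x3 intrinsics, pixels), "rvec" (rotation vector, rad) and "tvec" (3), from world to camera coordinates, as OpenCV has them; the wrist camera has in their place "tool_from_camera" (4x4, takes a point from camera to tool coordinates, whose origin is the TCP and whose axes are the flange's). Camera axes: x right, y down, z forward; pixel columns grow to the right and rows downward; lengths in m; the calibration is good to about 2 mm. The wrist camera is an equidistant fisheye: a pixel r from the principal point sees the ray r / f radians off the axis. A picture is of the moment at which its call begins: read the wrist's pose just before it. get_calibration takes no time and is no camera call.
- order.sign_off(): hands the job in, once; it reports no verdict.
The state is a dict: "time_s": time; "qpos": joint angles; "joint_vel": joint speeds; "joint_torque": joint torques, N m; "tcp_pos": TCP position; "eef_rot": TCP orientation; "wrist_force": force on the tool from outside, world axes, zero at the start; "wrist_torque": the same for the moment, N m; "finger_gap": finger opening in m.
Only numpy, scipy, OpenCV 4.12 (cv2) and the standard library are available. Lean on these libraries where they do the work, as an engineer would, in place of code of your own. Each camera call takes 0.05 s, during which the arm holds its last target.

### The job

Fasten the lid of the biscuit tin: first push the keeper bar clockwise (seen from above) by its upright peg until it lies straight over the lid against its stop, then spin the loose wing nut clockwise with repeated fingertip strokes on its wings until it is fully tight and will turn no further. Only push from the side with the fingertips: never take the peg or the nut between the fingers, do not open the lid, and leave the loose things around it standing where they are. Finish with the hand clear.

Things in the scene. Friction and masses are not known exactly. Their poses are not given: they have to be found in the camera images.
- tin: Steel biscuit tin, fixed to the shelf, with a hinged lid and on its near side a ledge carrying an upright threaded stud. Origin: on the stud's axis at shelf level; z up, +x from the stud over the lid to its hinge, +y left. Ledge top and lid top are both 80 mm above the shelf. Box: x 32 to 212, y -100 to 100 mm. Ledge: x -75 to 30, y -85 to 85 mm. Low stop pin, 8 mm high, at x 26, y -13.5 mm.
- guard (a point): End of the fixed guard's arm, top face, over the nut. Guard: flat post 10 mm wide (x) at y = -64 mm in the tin's frame, 49 mm high above the ledge, with an arm 10 mm wide and 4 mm thick from it along +y over the nut, ending at y = 5 mm, underside 45 mm above the ledge. So a finger cannot go all the way round the nut; it must be lifted out and put in again behind a wing.
- keeper (a joint): Keeper bar, a flat steel bar 18 mm wide and 4 mm thick that turns on the stud just under the wing nut (its top is 6 mm above the ledge), reaching 77 mm from the stud axis. Value in rad: 0 = straight over the lid (along the tin's +x), against its stop; grows anticlockwise seen from above (1.57 = along the tin's +y). Light friction (about 0.7 N at the peg); it stays where it is left.
- peg (a point): Middle of the exposed height of the keeper's upright round steel peg, 20 mm above the ledge; peg 12 mm in diameter, 62 mm from the stud axis, top 34 mm above the ledge.
- wing_nut (a joint): Wing nut on the stud. Value in rad: grows as it is turned clockwise seen from above (tightening), 12 = fully tight at its hard stop; 0 = loosest. It stays at the same height as it turns, runs loose (about 1 N at a wing) right up to the stop and stays where it is left.
- wing_mid (a point): Point on the wing nut's axis at half the height of its wings (22.5 mm above the ledge); z up, x along the wings. Two upright steel wings opposite each other: each a 7 mm thick upright blade reaching 42 mm from the axis, from 11 to 34 mm above the ledge; the hub between them is a 21 mm round, 8 to 24 mm above the ledge.
- tin_lid (a joint): Hinge of the tin's lid, rad: 0 = shut (as it starts), grows as it opens; the lid falls shut by itself.
- egg_cup: Small glass egg cup standing on the tin's lid, 50 mm across, 60 mm high; origin under its foot. Leave alone.
- bowl: Blue ceramic bowl on the shelf beside the tin, 120 mm across, 55 mm high; origin under its foot. Leave alone.
- spice_jar: Small spice jar on the shelf beside the tin, 44 mm across, 85 mm high; origin under its foot. Leave alone.
- soap_pump: Chrome hand soap pump far to one side, 68 mm across, 176 mm high; origin under its foot. Leave alone.
- jam_jar: Jam jar far to one side, 72 mm across, 110 mm high; origin under its foot. Leave alone.
- spoon: Wooden spoon lying to the left of the robot. Leave alone.

How it is judged:
On the way, in this order (a step that is already met when the one before it is completed fails the run):
1. the keeper bar lies over the lid against its stop (within 0.15 rad) while the nut is still loose (value of joint keeper below 0.15 rad and value of joint wing_nut below 11 rad), for 0.1 s.
2. the wing nut is fully tight (within 0.3 rad of its stop) (value of joint wing_nut above 11.7 rad), for 0.1 s.
At the end, for the whole second after the job is handed in: The keeper lies straight over the lid (within 0.15 rad of its stop), the wing nut is tight (within 0.3 rad of its stop) and at rest, the lid is shut (within 0.05 rad), and every bystander is within 30 mm of where it stood (value of joint keeper below 0.15 rad and value of joint wing_nut above 11.7 rad and velocity of joint wing_nut between -0.05 and 0.05 rad/s and value of joint tin_lid below 0.05 rad and distance of each of egg_cup, bowl, spice_jar, soap_pump, jam_jar, spoon from where it was at the start of the episode below 0.03 m); the robot touches nothing.
It fails at once if the wing nut is taken between the fingers (the grasp point lies in the blades) (y of the grasp point in the frame of wing_mid between -0.005 and 0.005 m and x of the grasp point in the frame of wing_mid between -0.05 and 0.05 m and z of the grasp point in the frame of wing_mid below 0.027 m).
It fails at once if the keeper's peg is taken between the fingers (horizontal distance between the grasp point and peg below 0.006 m and z of the grasp point in the frame of peg below 0.029 m).
It fails at once if the lid is opened by more than 0.15 rad (value of joint tin_lid above 0.15 rad).
It fails at once if a bystander (egg cup, bowl, jars, soap pump, spoon) is moved, knocked or carried by 30 mm or more (distance of any of egg_cup, bowl, spice_jar, soap_pump, jam_jar, spoon from where it was at the start of the episode above 0.03 m).
It also fails if it takes over 67 s, if anything falls off the work surface, if the arm or the gripper's body presses on something with over 40 N, if the wrist force passes 120 N, or if a joint passes its speed limit or range.

## Working session

There is one attempt and no reset: what is moved stays moved. The work goes in short steps, Python scripts to look and compute and a shell command to move; the robot and the scene stay as the last step left them, time stands still between calls to the robot, and variables do not carry over. Pictures are saved under pics/ and viewed, and the job is handed in when it is done.

```bash
mkdir -p pics; ls; python3 - <<'E'
from plant import readout, cams, order, bot
import cv2
s=readout.state();print(s)
print([a for a in dir(bot) if a[0]!='_'],bot.tcp_to_grasp)
for n in ["scene","side","wrist"]:
    cv2.imwrite(f"pics/{n}0.png",cams.read_camera(n));print(n,cams.get_calibration(n))
E
```

```text
pics
{'time_s': 0.0, 'qpos': array([-1.43010402e+00,  3.59484432e-01,  1.51141110e+00, -8.04593039e-06,
        1.27247585e+00, -1.15116458e-01]), 'joint_vel': array([-1.24281353e-04, -2.52150322e-05,  1.80818852e-04, -1.50374827e-03,
       -6.01709606e-04, -2.31286285e-03]), 'joint_torque': array([ 3.06429010e-04, -5.15379453e+01, -2.70724207e+01,  6.72722608e-02,
        3.51126166e-02, -1.01754790e-04]), 'tcp_pos': array([ 0.15170208, -0.57981082,  0.22182995]), 'eef_rot': array([-3.11416575e+00, -4.00505588e-01,  4.77775814e-05]), 'wrist_force': array([-0.25892372, -0.34521968, -0.49159101]), 'wrist_torque': array([ 0.01954563, -0.00290897,  0.00321701]), 'finger_gap': 0.08774855462695702}
['Unreachable', 'tcp_to_grasp'] 0.0187
scene {'K': array([[541.7629314 ,   0.        , 304.96257376],
       [  0.        , 541.7629314 , 245.92404608],
       [  0.        ,   0.        ,   1.        ]]), 'rvec': array([ 0.94645076,  2.35700696, -1.23320131]), 'tvec': array([ 0.39519746, -0.14200697,  1.92229657])}
side {'K': array([[527.01040676,   0.        , 325.31729297],
       [  0.        , 527.01040676, 240.25883799],
       [  0.        ,   0.        ,   1.        ]]), 'rvec': array([ 2.27346196,  0.37427093, -0.15117755]), 'tvec': array([-0.52624106, -0.02223991,  1.58997848])}
wrist {'K': array([[371.64829954,   0.        , 317.59816337],
       [  0.        , 371.64829954, 244.37080183],
       [  0.        ,   0.        ,   1.        ]]), 'tool_from_camera': array([[-7.68810084e-04, -9.65872921e-01, -2.59015270e-01,
         7.11848039e-02],
       [ 9.99998975e-01, -1.05546523e-03,  9.67649464e-04,
        -4.89042678e-05],
       [-1.20800803e-03, -2.59014261e-01,  9.65872742e-01,
        -1.62037445e-01],
       [ 0.00000000e+00,  0.00000000e+00,  0.00000000e+00,
         1.00000000e+00]])}
```

View pics/scene0.png

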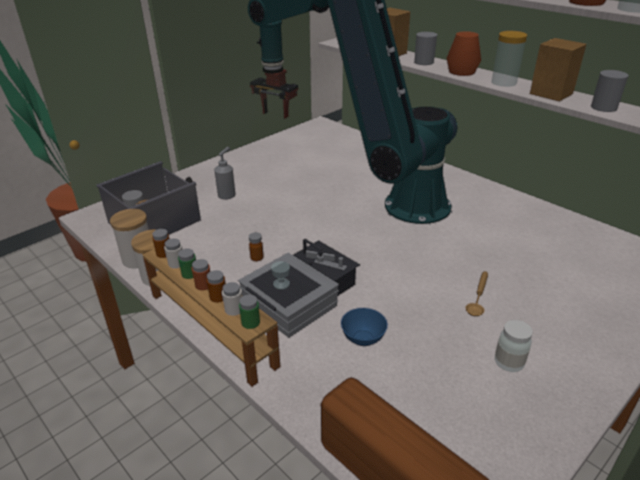

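View pics/side0.png

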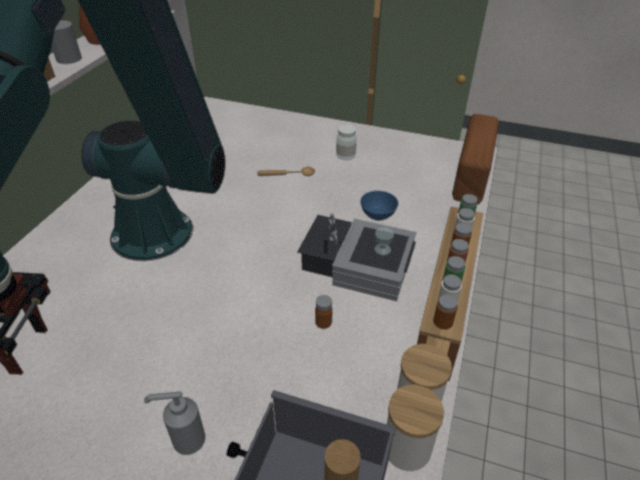

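View pics/wrist0.png

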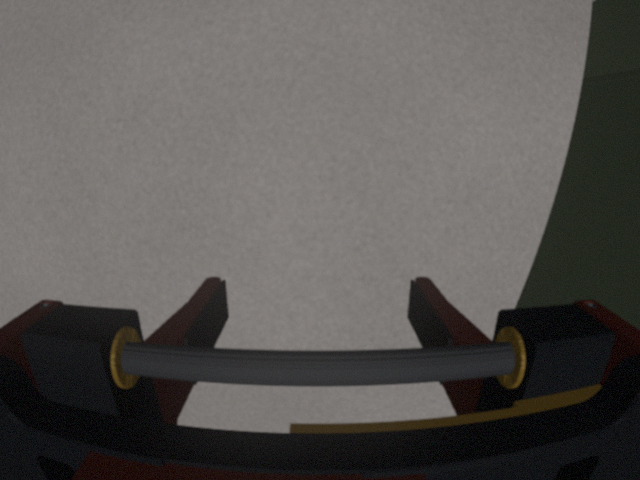

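```bash
python3 - <<'E'
import cv2
a=cv2.imread("pics/scene0.png")[225:335,230:395];cv2.imwrite("pics/sc_crop.png",cv2.resize(a,None,fx=4.8,fy=4.8,interpolation=cv2.INTER_CUBIC))
a=cv2.imread("pics/side0.png")[195:305,290:430];cv2.imwrite("pics/si_crop.png",cv2.resize(a,None,fx=5,fy=5,interpolation=cv2.INTER_CUBIC))
E
```

```text
(no output)
```

View pics/sc_crop.png

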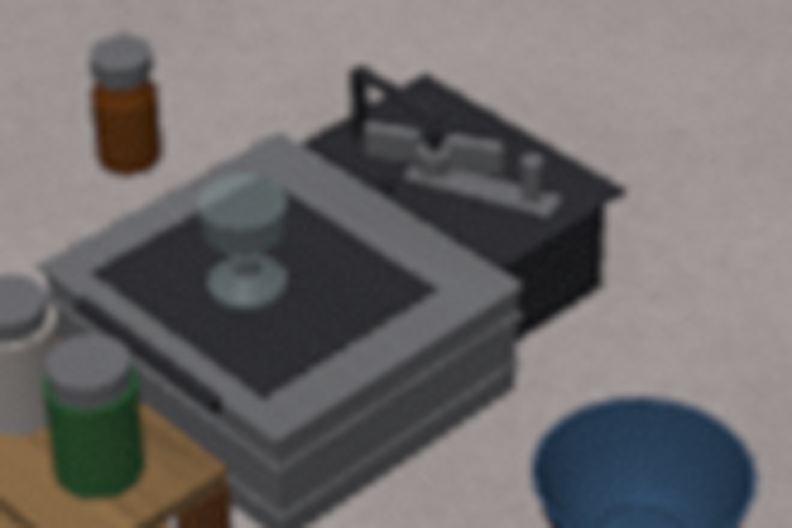

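View pics/si_crop.png

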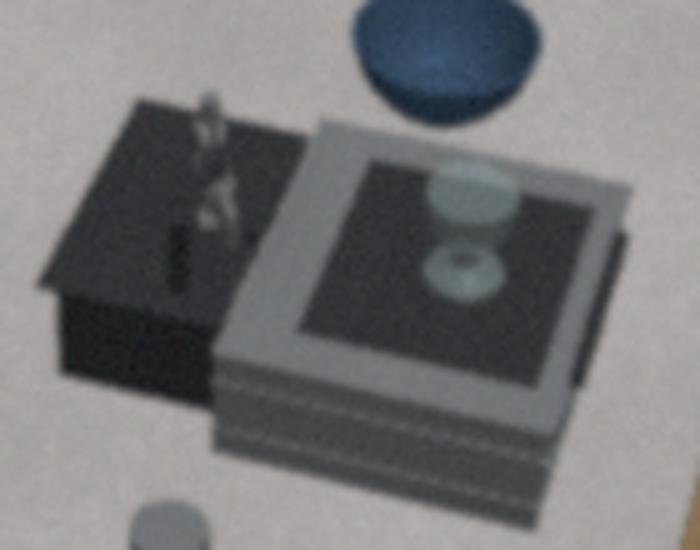

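```bash
cat > h.py <<'E'
import numpy as np,cv2
from plant import readout,cams
def cam(n):
    c=cams.get_calibration(n);R=cv2.Rodrigues(np.array(c["rvec"]))[0];return np.array(c["K"]),R,np.array(c["tvec"]).ravel()
def ray(n,p):
    K,R,t=cam(n);o=-R.T@t;d=R.T@(np.linalg.inv(K)@np.array([p[0],p[1],1.]));return o,d/np.linalg.norm(d)
def plane(n,p,z):
    o,d=ray(n,p);return o+d*(z-o[2])/d[2]
def proj(n,P):
    K,R,t=cam(n);return cv2.projectPoints(np.atleast_2d(np.array(P,float)),cv2.Rodrigues(R)[0],t,K,None)[0].reshape(-1,2)
def two(p,q):
    o1,d1=ray("scene",p);o2,d2=ray("side",q)
    A=np.c_[d1,-d2];s=np.linalg.lstsq(A,o2-o1,rcond=None)[0];a=o1+s[0]*d1;b=o2+s[1]*d2
    return (a+b)/2,np.linalg.norm(a-b)
def wray(p,s):
    c=cams.get_calibration("wrist");K=c["K"];T=c["tool_from_camera"]
    x=(p[0]-K[0,2])/K[0,0];y=(p[1]-K[1,2])/K[1,1];r=np.hypot(x,y);d=np.array([np.sin(r)*x/r,np.sin(r)*y/r,np.cos(r)])
    R=cv2.Rodrigues(np.array(s["eef_rot"]))[0]
    return s["tcp_pos"]+R@T[:3,3],R@T[:3,:3]@d
def wproj(P,s):
    c=cams.get_calibration("wrist");K=c["K"];T=c["tool_from_camera"];R=cv2.Rodrigues(np.array(s["eef_rot"]))[0]
    P=np.atleast_2d(P);pt=(P-s["tcp_pos"])@R;pc=(pt-T[:3,3])@T[:3,:3]
    th=np.arctan2(np.hypot(pc[:,0],pc[:,1]),pc[:,2]);u=pc[:,:2]/np.linalg.norm(pc[:,:2],axis=1)[:,None]*th[:,None]
    return u*[K[0,0],K[1,1]]+[K[0,2],K[1,2]]
def wplane(p,s,z):
    o,d=wray(p,s);return o+d*(z-o[2])/d[2]
E
python3 - <<'E'
from h import *
sc=lambda *p:(p[0]/4.8+230,p[1]/4.8+225)
si=lambda *p:(p[0]/5+290,p[1]/5+195)
for z,l in((.08,[(280,135),(520,285),(275,440),(42,268),(425,75),(625,190)]),):
    for p in l: print("sc",p,plane("scene",sc(*p),z).round(4))
for p in [(322,122),(632,188),(552,435),(213,358),(140,100),(42,288)]: print("si",p,plane("side",si(*p),.08).round(4))
print("hubcentre",plane("scene",sc(437,150),.104))
print("peg top sc",plane("scene",sc(532,160),.114), "si", plane("side",si(210,97),.114))
E
```

```text
sc (280, 135) [ 0.5818 -0.024   0.08  ]
sc (520, 285) [0.5813 0.1772 0.08  ]
sc (275, 440) [0.7627 0.1759 0.08  ]
sc (42, 268) [ 0.7626 -0.0236  0.08  ]
sc (425, 75) [ 0.4755 -0.0075  0.08  ]
sc (625, 190) [0.4751 0.1596 0.08  ]
si (322, 122) [0.5859 0.1692 0.08  ]
si (632, 188) [0.767  0.1706 0.08  ]
si (552, 435) [ 0.7655 -0.0328  0.08  ]
si (213, 358) [ 0.5857 -0.0362  0.08  ]
si (140, 100) [0.48   0.1536 0.08  ]
si (42, 288) [ 0.4825 -0.0153  0.08  ]
hubcentre [0.54796659 0.07731362 0.104     ]
peg top sc [0.52565086 0.13232589 0.114     ] si [0.5299646  0.12945463 0.114     ]
```

```bash
python3 - <<'E'
from h import *
print("pump",plane("side",(187,443),0),"jar",plane("side",(323,322),0), plane("scene",(226,192),0),"bowl",plane("scene",(363,335),0))
print("egg",plane("side",(382,250),.08),plane("scene",(281,283),.08))
E
python3 -m crank '[{"jaw":1,"dz":-5,"twist":0.085},{"jaw":1,"dz":-5,"twist":0.085},{"jaw":1,"dz":-0,"twist":0.086},{"jaw":1}]' 10
```

```text
pump [ 0.43565051 -0.55467745  0.        ] jar [ 0.60069592 -0.15737915  0.        ] [ 0.41806795 -0.56672693  0.        ] bowl [0.61363618 0.29874707 0.        ]
egg [0.69263641 0.06848632 0.08      ] [0.68683228 0.06449372 0.08      ]validation failed for argument at $[0]...
```

```bash
python3 -m crank '[{"jaw":1,"dx":0,"dy":0,"dz":-5,"twist":0.085},{"jaw":1,"dx":0,"dy":0,"dz":-5,"twist":0.085},{"jaw":1,"dx":0,"dy":0,"dz":0,"twist":0.086},{"jaw":1,"dx":0,"dy":0,"dz":0,"twist":0}]' 10
```

```text
time_s: 0.65
tcp_pos: [0.1515, -0.5788, 0.3229]
eef_rot: [-3.135, 0.011, 0.001]
wrist_force: [0.2, -1.3, -0.2]
finger_gap: 0.0516
```

```bash
python3 -m crank '[{"jaw":1,"dx":4.2,"dy":-4.5,"dz":0,"twist":0},{"jaw":1,"dx":4.2,"dy":-4.5,"dz":0,"twist":0},{"jaw":1,"dx":4.2,"dy":-4.5,"dz":0,"twist":0},{"jaw":1,"dx":4.2,"dy":-4.5,"dz":0,"twist":0},{"jaw":1,"dx":4.2,"dy":-4.5,"dz":0,"twist":0}]' 10; python3 -m crank '[{"jaw":1,"dx":1.5,"dy":-6,"dz":0,"twist":0},{"jaw":1,"dx":1.5,"dy":-6,"dz":0,"twist":0},{"jaw":1,"dx":1.5,"dy":-6,"dz":0,"twist":0},{"jaw":1,"dx":1.5,"dy":-6,"dz":0,"twist":0},{"jaw":1,"dx":1.5,"dy":-6,"dz":0,"twist":0}]'
```

```text
time_s: 1.27
tcp_pos: [0.3634, -0.3522, 0.3198]
eef_rot: [-3.131, 0.008, 0.005]
wrist_force: [0.6, 0.4, 0.5]
finger_gap: 0.0019
time_s: 1.9
tcp_pos: [0.4383, -0.049, 0.3195]
eef_rot: [-3.128, -0.008, 0.01]
wrist_force: [0.4, -0.0, 1.1]
finger_gap: 0.0006
```

```bash
python3 -c "
from plant import readout
print(readout.state())"
```

```text
{'time_s': 1.9, 'qpos': array([-0.2781212 ,  0.04394426,  1.67804366,  0.01141725,  1.42938776,
        1.28575778]), 'joint_vel': array([ 1.13414017,  0.0414356 , -0.04908635,  0.01183018, -0.00780993,
        1.11026616]), 'joint_torque': array([ -7.08288878, -34.63284016, -27.78739214,   0.05781924,
         0.46044379,  -1.50683016]), 'tcp_pos': array([ 0.43826222, -0.04899716,  0.31948136]), 'eef_rot': array([-3.12799767, -0.00821558,  0.00978923]), 'wrist_force': array([ 0.35015809, -0.04506476,  1.05795862]), 'wrist_torque': array([ 0.0195585 , -0.03450252, -0.0224346 ]), 'finger_gap': 0.0005579851796278714}
```

```bash
python3 -m crank '[{"jaw":1,"dx":2.5,"dy":-4.5,"dz":2.5,"twist":0},{"jaw":1,"dx":2.5,"dy":-4.5,"dz":2.5,"twist":0},{"jaw":1,"dx":0.5,"dy":-2,"dz":3,"twist":0},{"jaw":1,"dx":0,"dy":0,"dz":0,"twist":0},{"jaw":1,"dx":0,"dy":0,"dz":0,"twist":0}]'; python3 - <<'E'
from h import *
import json
s=readout.state();print(s['tcp_pos'],s['eef_rot'])
json.dump({k:np.array(v).tolist() for k,v in s.items()},open('s1.json','w'))
cv2.imwrite("pics/wrist1.png",cams.read_camera("wrist"))
E
```

```text
time_s: 2.52
tcp_pos: [0.492, 0.0699, 0.2372]
eef_rot: [-3.128, -0.033, 0.013]
wrist_force: [-1.0, 0.0, -0.0]
finger_gap: 0.0001
[0.49199191 0.06987145 0.23722535] [-3.12835637 -0.03308584  0.01313172]
```

View pics/wrist1.png

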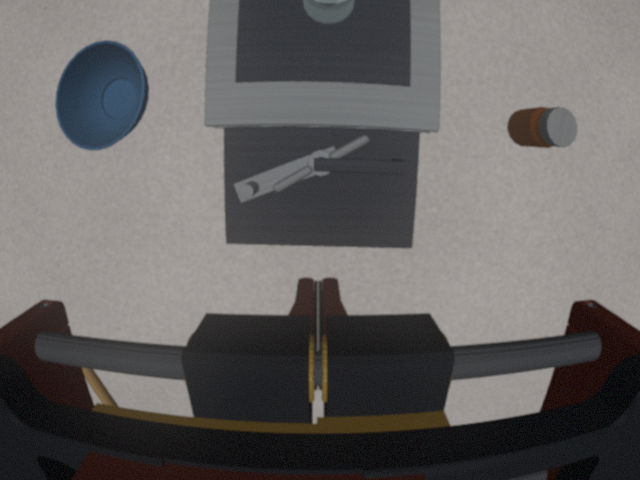

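```bash
python3 - <<'E'
import cv2
a=cv2.imread("pics/wrist1.png")[110:255,200:445];cv2.imwrite("pics/w1c.png",cv2.resize(cv2.convertScaleAbs(a,alpha=1.5),None,fx=3.2,fy=3.2,interpolation=cv2.INTER_CUBIC))
E
```

```text
(no output)
```

View pics/w1c.png

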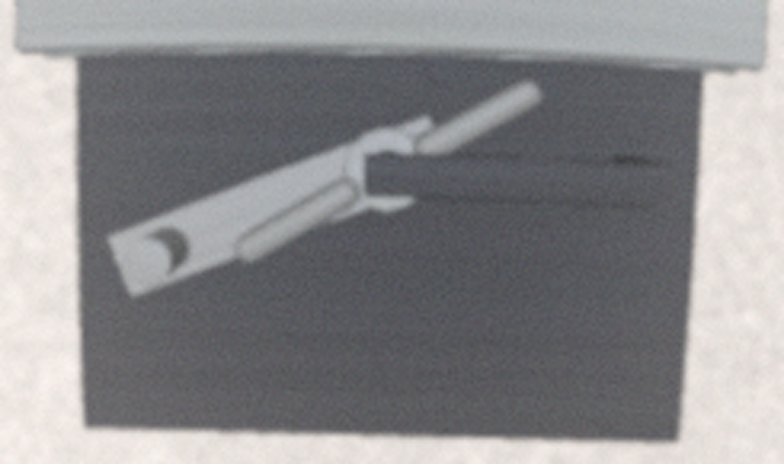

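```bash
python3 - <<'E'
from h import *
import json
s=json.load(open('s1.json'));s={k:np.array(v) for k,v in s.items()}
for n,x,y,z in [("ledge nl",85,427,.08),("ledge nr",680,440,.08),("ledge fl",78,58,.08),("ledge fr",702,70,.08),("wingL",243,252,.114),("wingR",537,88,.114),("peg",150,250,.114),("hub",387,172,.104),("guard",366,173,.129),("bar a",108,238,.086),("bar b",133,297,.086)]:
    print(n,wplane((x/3.2+200,y/3.2+110),s,z).round(4))
E
```

```text
ledge nl [0.4752 0.1543 0.08  ]
ledge nr [ 0.4753 -0.0148  0.08  ]
ledge fl [0.5786 0.1542 0.08  ]
ledge fr [ 0.579  -0.0143  0.08  ]
wingL [0.5295 0.1044 0.114 ]
wingR [0.5707 0.0349 0.114 ]
peg [0.5299 0.1273 0.114 ]
hub [0.5489 0.07   0.104 ]
guard [0.5499 0.0747 0.129 ]
bar a [0.5297 0.1445 0.086 ]
bar b [0.5136 0.1379 0.086 ]
```

```bash
python3 -m crank '[{"jaw":1,"dx":0.6,"dy":-5.8,"dz":0,"twist":0.02},{"jaw":1,"dx":0,"dy":0,"dz":5,"twist":0},{"jaw":1,"dx":0,"dy":0,"dz":5,"twist":0},{"jaw":1,"dx":0,"dy":0,"dz":2,"twist":0},{"jaw":1,"dx":0,"dy":0,"dz":0,"twist":0}]'
```

```text
time_s: 3.2
tcp_pos: [0.5032, 0.1255, 0.1226]
eef_rot: [-3.128, 0.01, -0.01]
wrist_force: [0.9, -0.3, 0.5]
finger_gap: 0.0007
```

```bash
python3 -m crank '[{"jaw":1,"dx":-0.5,"dy":-0.2,"dz":0,"twist":0},{"jaw":1,"dx":0,"dy":0,"dz":2.5,"twist":0},{"jaw":1,"dx":0,"dy":0,"dz":0,"twist":0}]';python3 - <<'E'
from h import *
s=readout.state();print(s['tcp_pos'],s['eef_rot'])
a=cams.read_camera("wrist");cv2.imwrite("pics/wrist2.png",a)
E
```

```text
time_s: 3.58
tcp_pos: [0.5015, 0.1269, 0.102]
eef_rot: [-3.127, 0.013, -0.023]
wrist_force: [-0.0, -0.3, -0.2]
finger_gap: 0.0005
[0.50146495 0.12686063 0.10201865] [-3.12748442  0.01334821 -0.022736  ]
```

View pics/wrist2.png

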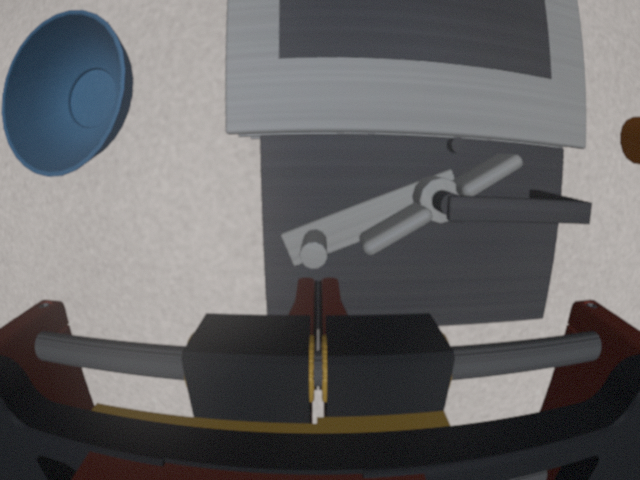

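```bash
python3 -m crank '[{"jaw":1,"dx":0,"dy":0,"dz":0.5,"twist":0},{"jaw":1,"dx":1.5,"dy":0,"dz":0,"twist":0},{"jaw":1,"dx":1.5,"dy":0,"dz":0,"twist":0},{"jaw":1,"dx":1.5,"dy":0,"dz":0,"twist":0},{"jaw":1,"dx":1.5,"dy":0,"dz":0,"twist":0}]'
```

```text
time_s: 4.25
tcp_pos: [0.5675, 0.1265, 0.1019]
eef_rot: [-3.127, 0.013, -0.031]
wrist_force: [-2.5, -0.6, -0.7]
finger_gap: 0.0008
```

```bash
python3 -m crank '[{"jaw":1,"dx":1.2,"dy":0,"dz":0.4,"twist":0},{"jaw":1,"dx":0,"dy":0,"dz":0,"twist":0},{"jaw":1,"dx":-1,"dy":0,"dz":0,"twist":0},{"jaw":1,"dx":0,"dy":0,"dz":0,"twist":0}]';python3 - <<'E'
from h import *
s=readout.state();print(s['tcp_pos'],s['eef_rot'])
a=cams.read_camera("wrist");cv2.imwrite("pics/wrist3.png",a)
E
```

```text
time_s: 4.75
tcp_pos: [0.5714, 0.1266, 0.0972]
eef_rot: [-3.127, 0.013, -0.032]
wrist_force: [-0.1, 0.3, 0.4]
finger_gap: 0.0004
[0.57135507 0.12660261 0.09720239] [-3.12679153  0.01335583 -0.0321904 ]
```

View pics/wrist3.png

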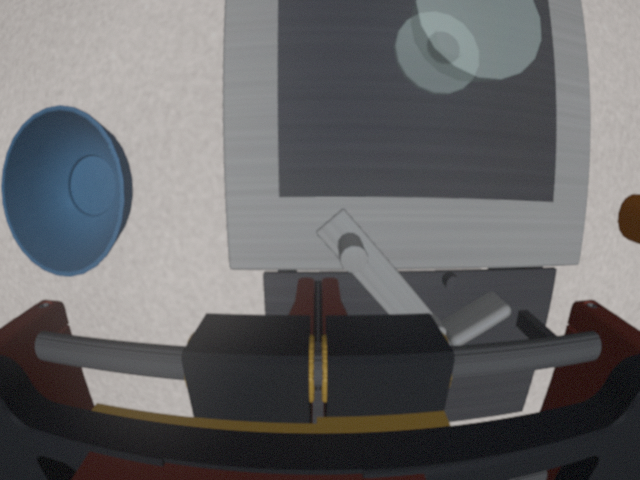

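```bash
python3 -m crank '[{"jaw":1,"dx":0,"dy":-2.8,"dz":0,"twist":0},{"jaw":1,"dx":2.9,"dy":0,"dz":0,"twist":0},{"jaw":1,"dx":0,"dy":1.5,"dz":0,"twist":0},{"jaw":1,"dx":0.5,"dy":1.5,"dz":0,"twist":0},{"jaw":1,"dx":0.3,"dy":1.0,"dz":0,"twist":0}]'
```

```text
time_s: 5.42
tcp_pos: [0.6076, 0.1136, 0.0989]
eef_rot: [-3.126, 0.012, -0.034]
wrist_force: [1.5, 1.6, 1.3]
finger_gap: 0.0008
```

```bash
python3 -m crank '[{"jaw":1,"dx":0.3,"dy":1.0,"dz":0,"twist":0},{"jaw":1,"dx":0,"dy":1.0,"dz":0,"twist":0},{"jaw":1,"dx":0,"dy":0.5,"dz":0,"twist":0},{"jaw":1,"dx":0,"dy":0.3,"dz":0,"twist":0},{"jaw":1,"dx":0,"dy":0,"dz":0,"twist":0}]'
```

```text
time_s: 6.05
tcp_pos: [0.6098, 0.0861, 0.0987]
eef_rot: [-3.119, 0.019, -0.034]
wrist_force: [0.4, -1.0, 0.1]
finger_gap: 0.0007
```

```bash
python3 -m crank '[{"jaw":1,"dx":0,"dy":0.3,"dz":0,"twist":0},{"jaw":1,"dx":0,"dy":0.3,"dz":0,"twist":0}]';python3 - <<'E'
from h import *
s=readout.state();print(s['tcp_pos'],s['eef_rot'])
a=cams.read_camera("wrist");cv2.imwrite("pics/wrist4.png",a)
E
```

```text
time_s: 6.3
tcp_pos: [0.6098, 0.0855, 0.0988]
eef_rot: [-3.11, 0.021, -0.035]
wrist_force: [1.8, 13.0, 0.5]
finger_gap: 0.0002
[0.60980241 0.08549231 0.09883599] [-3.10957974  0.02132821 -0.03509476]
```

View pics/wrist4.png

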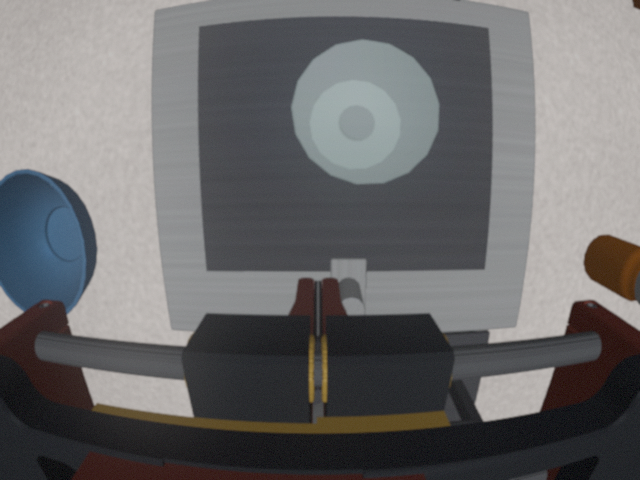

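```bash
python3 -m crank '[{"jaw":1,"dx":0,"dy":-1.2,"dz":0,"twist":0},{"jaw":1,"dx":0,"dy":0,"dz":-5.5,"twist":0},{"jaw":1,"dx":-4,"dy":0.5,"dz":0,"twist":0},{"jaw":1,"dx":-4.5,"dy":0.7,"dz":0,"twist":0},{"jaw":1,"dx":0,"dy":0,"dz":0,"twist":0}]';python3 - <<'E'
from h import *
s=readout.state();print((s['tcp_pos']-[.55,.0698,0])*1000,s['eef_rot'])
a=cams.read_camera("wrist");cv2.imwrite("pics/wrist5.png",a)
E
```

```text
time_s: 6.98
tcp_pos: [0.5194, 0.0844, 0.1526]
eef_rot: [-3.113, 0.018, -0.028]
wrist_force: [0.2, 0.1, 0.7]
finger_gap: 0.0002
[-30.56655574  14.64768552 152.55475198] [-3.11321214  0.01781848 -0.02833813]
```

View pics/wrist5.png

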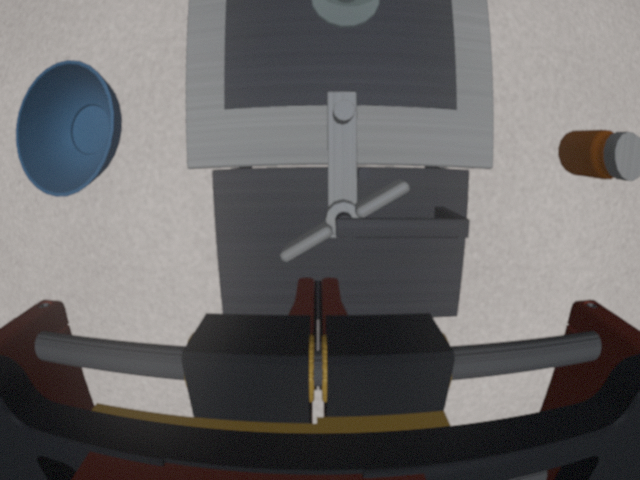

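```bash
python3 -m crank '[{"jaw":1,"dx":0,"dy":1,"dz":0,"twist":0},{"jaw":1,"dx":0,"dy":0,"dz":3,"twist":0},{"jaw":1,"dx":0,"dy":0,"dz":2,"twist":0},{"jaw":1,"dx":0,"dy":0,"dz":0,"twist":0}]'
```

```text
time_s: 7.52
tcp_pos: [0.5279, 0.0735, 0.1019]
eef_rot: [-3.115, 0.017, -0.037]
wrist_force: [-2.3, 0.5, -2.8]
finger_gap: 0.0003
```

```bash
python3 -m crank '[{"jaw":1,"dx":-0.4,"dy":-1,"dz":0,"twist":0},{"jaw":1,"dx":0.5,"dy":-1.0,"dz":0,"twist":0},{"jaw":1,"dx":1.0,"dy":-0.5,"dz":0,"twist":0},{"jaw":1,"dx":1.1,"dy":-0.2,"dz":0,"twist":0}]';python3 - <<'E'
from h import *
s=readout.state();print((s['tcp_pos']-[.55,.0698,0])*1000,s['eef_rot'])
a=cams.read_camera("wrist");cv2.imwrite("pics/wrist6.png",a)
E
```

```text
time_s: 8.02
tcp_pos: [0.5524, 0.1017, 0.1046]
eef_rot: [-3.115, 0.016, -0.039]
wrist_force: [-2.3, -0.2, -0.3]
finger_gap: 0.0005
[  2.35373313  31.87321014 104.6118091 ] [-3.11533845  0.01642043 -0.03881937]
```

View pics/wrist6.png

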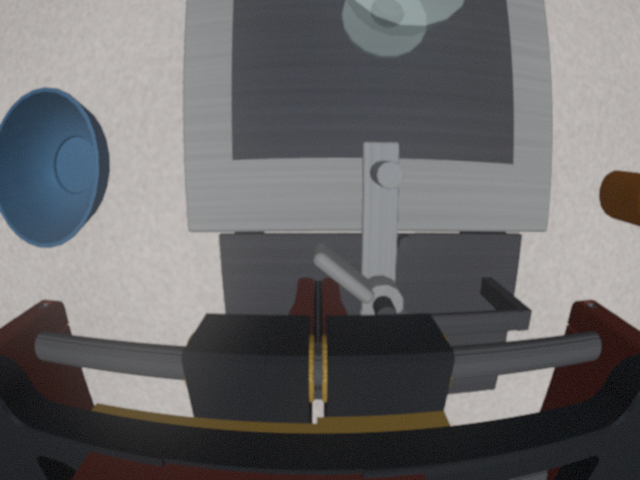

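```bash
python3 -m crank '[{"jaw":1,"dx":1.1,"dy":0.2,"dz":0.3,"twist":0},{"jaw":1,"dx":0.9,"dy":0.6,"dz":0.2,"twist":0},{"jaw":1,"dx":0.6,"dy":1.0,"dz":0.1,"twist":0},{"jaw":1,"dx":0.3,"dy":1.1,"dz":0,"twist":0}]'
```

```text
time_s: 8.57
tcp_pos: [0.5877, 0.0717, 0.099]
eef_rot: [-3.114, 0.016, -0.048]
wrist_force: [-0.3, 1.1, -0.0]
finger_gap: 0.0005
```

```bash
python3 -m crank '[{"jaw":1,"dx":-0.7,"dy":1.0,"dz":0,"twist":0},{"jaw":1,"dx":-0.5,"dy":0.9,"dz":0,"twist":0},{"jaw":1,"dx":-0.3,"dy":0.4,"dz":0,"twist":0},{"jaw":1,"dx":0,"dy":0,"dz":0,"twist":0}]';python3 - <<'E'
from h import *
s=readout.state();print((s['tcp_pos']-[.55,.0698,0])*1000,s['eef_rot'])
a=cams.read_camera("wrist");cv2.imwrite("pics/wrist7.png",a)
E
```

```text
time_s: 9.07
tcp_pos: [0.5721, 0.0453, 0.0984]
eef_rot: [-3.114, 0.02, -0.052]
wrist_force: [0.6, 0.5, -0.1]
finger_gap: 0.0006
[ 22.10232717 -24.53205448  98.41338734] [-3.11435013  0.01953179 -0.05174125]
```

View pics/wrist7.png

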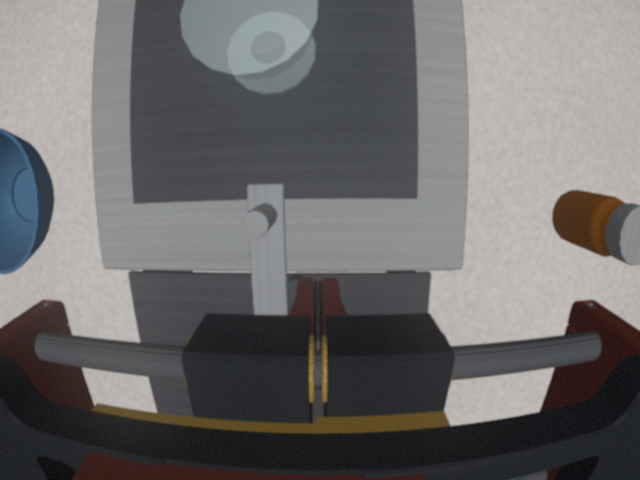

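```bash
python3 -m crank '[{"jaw":1,"dx":0.3,"dy":-0.3,"dz":0,"twist":0},{"jaw":1,"dx":0,"dy":0,"dz":-3,"twist":0},{"jaw":1,"dx":0,"dy":0,"dz":-2.5,"twist":0},{"jaw":1,"dx":-3,"dy":-1.5,"dz":0,"twist":0},{"jaw":1,"dx":-3,"dy":-1.5,"dz":0,"twist":0}]';python3 - <<'E'
from h import *
s=readout.state();print((s['tcp_pos']-[.55,.0698,0])*1000,s['eef_rot'])
a=cams.read_camera("wrist");cv2.imwrite("pics/wrist8.png",a)
E
```

```text
time_s: 9.75
tcp_pos: [0.5156, 0.0792, 0.1541]
eef_rot: [-3.115, 0.018, -0.054]
wrist_force: [0.0, 0.8, -0.5]
finger_gap: 0.0006
[-34.40779704   9.40012296 154.06990413] [-3.11469391  0.01829604 -0.05386154]
```

View pics/wrist8.png

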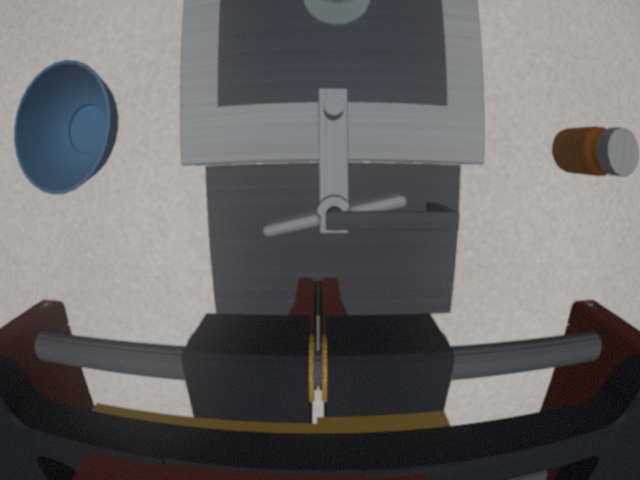

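```bash
python3 -m crank '[{"jaw":1,"dx":0,"dy":0,"dz":0,"twist":0},{"jaw":1,"dx":0,"dy":0,"dz":3,"twist":0},{"jaw":1,"dx":0,"dy":0,"dz":2.2,"twist":0},{"jaw":1,"dx":0,"dy":-0.5,"dz":0,"twist":0}]'
```

```text
time_s: 10.3
tcp_pos: [0.5166, 0.0877, 0.1016]
eef_rot: [-3.114, 0.014, -0.054]
wrist_force: [0.5, -0.1, -0.1]
finger_gap: 0.0004
```

```bash
python3 -m crank '[{"jaw":1,"dx":0.9,"dy":-0.7,"dz":0,"twist":0},{"jaw":1,"dx":1.1,"dy":-0.5,"dz":0.1,"twist":0},{"jaw":1,"dx":1.1,"dy":-0.1,"dz":0.1,"twist":0},{"jaw":1,"dx":1.1,"dy":0.1,"dz":0.1,"twist":0},{"jaw":1,"dx":1,"dy":0.5,"dz":0,"twist":0}]'
```

```text
time_s: 10.92
tcp_pos: [0.5736, 0.0957, 0.1026]
eef_rot: [-3.114, 0.012, -0.057]
wrist_force: [-0.8, 0.4, -0.2]
finger_gap: 0.0004
```

```bash
python3 -m crank '[{"jaw":1,"dx":0.3,"dy":1.1,"dz":0.2,"twist":0},{"jaw":1,"dx":0.1,"dy":1.1,"dz":0,"twist":0},{"jaw":1,"dx":-0.2,"dy":1.1,"dz":0,"twist":0},{"jaw":1,"dx":-0.3,"dy":0.9,"dz":0,"twist":0},{"jaw":1,"dx":-0.2,"dy":0.2,"dz":0,"twist":0}]'
```

```text
time_s: 11.55
tcp_pos: [0.5725, 0.0477, 0.0998]
eef_rot: [-3.114, 0.015, -0.063]
wrist_force: [0.4, 1.4, -0.5]
finger_gap: 0.0003
```

```bash
python3 -m crank '[{"jaw":1,"dx":0.3,"dy":-0.3,"dz":0,"twist":0},{"jaw":1,"dx":0,"dy":0,"dz":-3,"twist":0},{"jaw":1,"dx":0,"dy":0,"dz":-2.5,"twist":0},{"jaw":1,"dx":-3,"dy":-1.5,"dz":0,"twist":0},{"jaw":1,"dx":-3,"dy":-1.5,"dz":0,"twist":0}]';python3 - <<'E'
from h import *
s=readout.state();print((s['tcp_pos']-[.55,.0698,0])*1000,s['eef_rot'])
a=cams.read_camera("wrist");cv2.imwrite("pics/wrist9.png",a)
E
```

```text
time_s: 12.18
tcp_pos: [0.5143, 0.08, 0.1551]
eef_rot: [-3.115, 0.017, -0.064]
wrist_force: [-0.7, -0.3, -0.7]
finger_gap: 0.0003
[-35.69041718  10.17266496 155.11648326] [-3.11482262  0.01670594 -0.0641058 ]
```

View pics/wrist9.png

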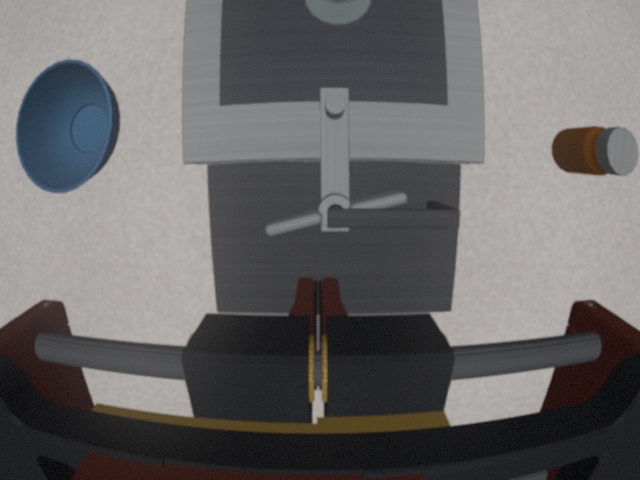

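```bash
python3 -m crank '[{"jaw":1,"dx":0,"dy":0,"dz":0,"twist":0},{"jaw":1,"dx":0,"dy":0,"dz":3,"twist":0},{"jaw":1,"dx":0,"dy":0,"dz":2.3,"twist":0},{"jaw":1,"dx":0,"dy":-0.5,"dz":0,"twist":0}]'
python3 -m crank '[{"jaw":1,"dx":0.9,"dy":-0.7,"dz":0,"twist":0},{"jaw":1,"dx":1.1,"dy":-0.5,"dz":0.1,"twist":0},{"jaw":1,"dx":1.1,"dy":-0.1,"dz":0.1,"twist":0},{"jaw":1,"dx":1.1,"dy":0.1,"dz":0.1,"twist":0},{"jaw":1,"dx":1,"dy":0.5,"dz":0,"twist":0}]'
```

```text
time_s: 12.72
tcp_pos: [0.5153, 0.0881, 0.1018]
eef_rot: [-3.115, 0.013, -0.064]
wrist_force: [-0.2, -0.7, -0.1]
finger_gap: 0.0003
time_s: 13.35
tcp_pos: [0.5657, 0.0993, 0.1023]
eef_rot: [-3.109, 0.014, -0.047]
wrist_force: [-27.9, 22.5, 23.2]
finger_gap: 0.0005
```

```bash
python3 -m crank '[{"jaw":1,"dx":-0.3,"dy":-0.2,"dz":0,"twist":0}]'; python3 - <<'E'
from h import *
s=readout.state();print((s['tcp_pos']-[.55,.0698,0])*1000,s['eef_rot'])
a=cams.read_camera("wrist");cv2.imwrite("pics/wrist10.png",a)
a=cams.read_camera("scene")[225:335,230:395];cv2.imwrite("pics/sc10.png",cv2.resize(a,None,fx=4.8,fy=4.8,interpolation=cv2.INTER_CUBIC))
E
```

```text
time_s: 13.48
tcp_pos: [0.563, 0.1018, 0.1024]
eef_rot: [-3.108, 0.015, -0.046]
wrist_force: [-0.2, 0.6, 0.1]
finger_gap: 0.0007
[ 12.95664261  31.96580468 102.38811628] [-3.10830472  0.01489337 -0.04554969]
```

View pics/wrist10.png

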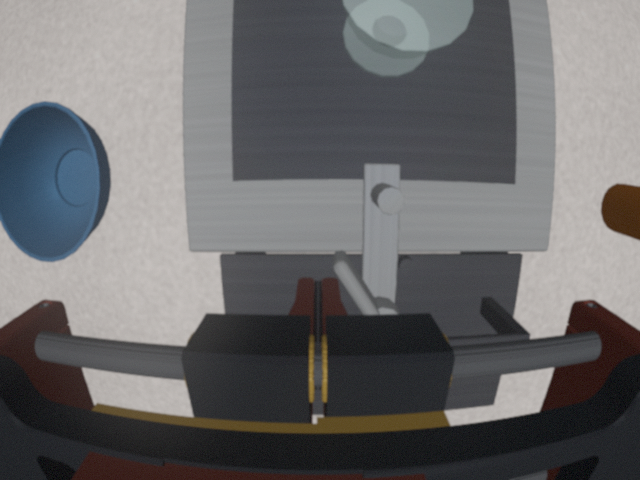

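View pics/sc10.png

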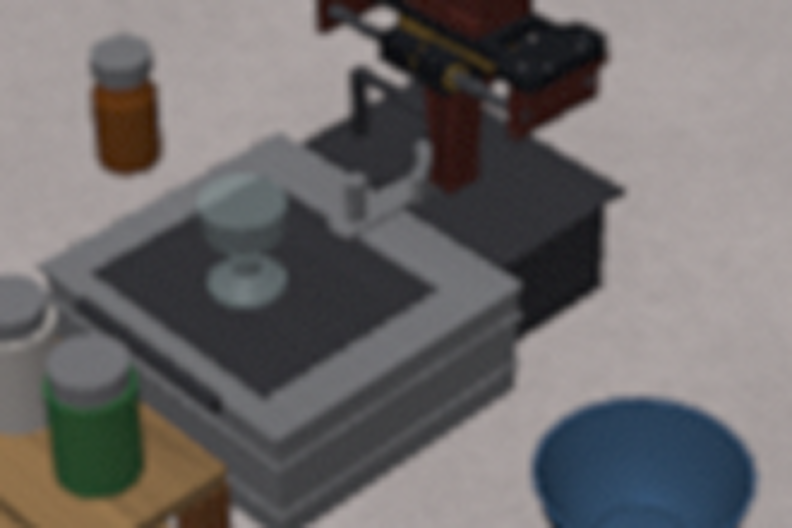

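```bash
python3 -m crank '[{"jaw":1,"dx":0.5,"dy":0.1,"dz":0,"twist":0},{"jaw":1,"dx":0.1,"dy":0.2,"dz":0,"twist":0}]'; python3 -m crank '[{"jaw":1,"dx":0.15,"dy":0.2,"dz":0,"twist":0}]'; python3 -m crank '[{"jaw":1,"dx":0.15,"dy":0.2,"dz":0,"twist":0}]'
```

```text
time_s: 13.82
tcp_pos: [0.5656, 0.1004, 0.1022]
eef_rot: [-3.105, 0.016, -0.035]
wrist_force: [-4.7, 12.8, 5.9]
finger_gap: 0.0007
time_s: 13.95
tcp_pos: [0.5657, 0.1005, 0.1022]
eef_rot: [-3.101, 0.018, -0.03]
wrist_force: [-6.9, 10.8, 5.5]
finger_gap: -0.0001
time_s: 14.08
tcp_pos: [0.5656, 0.1006, 0.1023]
eef_rot: [-3.097, 0.02, -0.025]
wrist_force: [-6.6, 10.3, 4.9]
finger_gap: 0.0003
```

```bash
python3 -m crank '[{"jaw":1,"dx":-0.5,"dy":-0.7,"dz":0,"twist":0},{"jaw":1,"dx":0,"dy":-1.0,"dz":0,"twist":0},{"jaw":1,"dx":0,"dy":0,"dz":-3,"twist":0},{"jaw":1,"dx":-2,"dy":0,"dz":-3,"twist":0},{"jaw":1,"dx":-4.5,"dy":1,"dz":-2,"twist":0}]';python3 -m crank '[{"jaw":1,"dx":0,"dy":0,"dz":0,"twist":0}]'; python3 - <<'E'
from h import *
s=readout.state();print((s['tcp_pos']-[.55,.0698,0])*1000,s['eef_rot'])
a=cams.read_camera("wrist");cv2.imwrite("pics/wrist11.png",a)
for n,x,y,z in []: pass
E
```

```text
time_s: 14.7
tcp_pos: [0.5003, 0.1056, 0.1832]
eef_rot: [-3.099, 0.019, -0.038]
wrist_force: [0.4, -0.5, 0.3]
finger_gap: 0.0009
time_s: 14.82
tcp_pos: [0.4987, 0.1054, 0.1845]
eef_rot: [-3.1, 0.019, -0.04]
wrist_force: [-0.5, 1.2, 0.4]
finger_gap: 0.0005
[-51.26266331  35.56611749 184.45273916] [-3.09966534  0.01914049 -0.03995693]
```

View pics/wrist11.png

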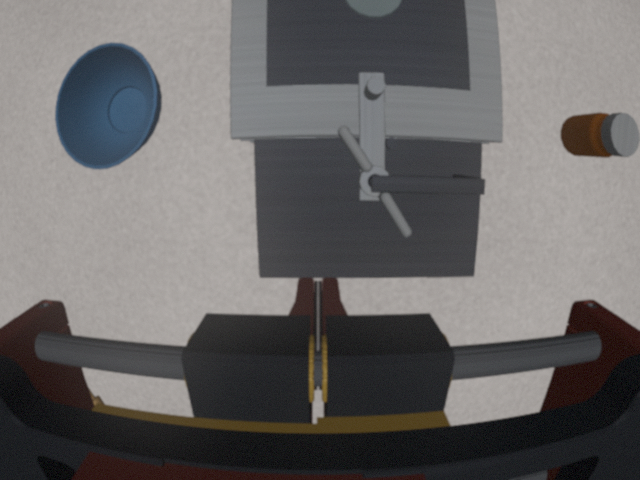

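```bash
python3 - <<'E'
from h import *
s=readout.state()
a=wplane((344,129),s,.114);b=wplane((408,234),s,.114);p=wplane((374,85),s,.114);print(a,b,np.degrees(np.arctan2(*(a-b)[1::-1])),p)
print(s['wrist_force'],s['tcp_pos'])
E
python3 -m crank '[{"jaw":1,"dx":-2,"dy":0,"dz":-4,"twist":0},{"jaw":1,"dx":0,"dy":0,"dz":-2,"twist":0},{"jaw":1,"dx":0,"dy":0,"dz":0,"twist":0},{"jaw":1,"dx":0,"dy":0,"dz":0,"twist":0}]'
python3 - <<'E'
from h import *
for n in("scene","side"): cv2.imwrite(f"pics/{n}F.png",cams.read_camera(n))
E
```

```text
[0.58557618 0.09102092 0.114     ] [0.51866287 0.04944692 0.114     ] 31.85314730525867 [0.61406044 0.07184651 0.114     ]
[ 0.50460897 -0.09434961  0.17424936] [0.50107625 0.10557284 0.18439581]
time_s: 15.38
tcp_pos: [0.4843, 0.1037, 0.2438]
eef_rot: [-3.1, 0.02, -0.049]
wrist_force: [-0.7, -0.0, 0.8]
finger_gap: 0.0007
```

View pics/sceneF.png

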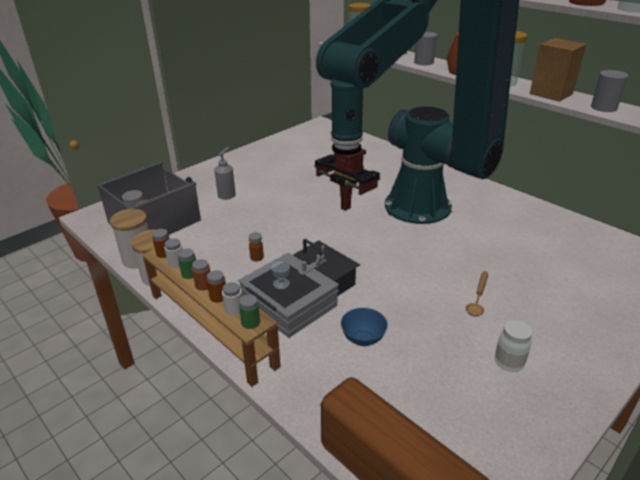

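```bash
python3 -c "
from plant import order
print(order.sign_off())"
```

```text
the job is handed in; nothing more can be done
None
```

The lid looks fastened and I handed the job in, using about 15.5 s of the 67 s. Sign-off returned no verdict.

- **Keeper:** I pushed the peg clockwise with the shut fingertips, first with the forward face and then from its left side. At the stop it held against 13 N. In the last wrist picture the peg is about 2° off straight, inside the 0.15 rad limit.
- **Wing nut:** Three fingertip strokes, lifting over the guard between them, turned it about 7.9 rad, judging by the wing angles in the pictures. It then stopped dead. The push that met the stop peaked at about 42 N, and a gentler second push of 13 N did not move it.
- **Tightness check:** The wings rest at 31.9°. If value 0 has the wings along the tin's x axis (my assumption), 12 rad would put them at 32.5°, so the two agree.
- **Surroundings:** In the final scene picture the lid is shut and nothing around the tin appears to have moved. I checked this by eye only, not by measuring. The hand is clear, 0.24 m above the shelf, and the wrist reads only about 1 N.

Two things differed from plan. The scene and side cameras disagreed by 4–8 mm on where the tin was, so I used the wrist camera's position. The tool also tilted by about 2° over the run, with no visible effect.

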